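Make up two spice kits from the drawer

TASK

Make up the two kits on the wooden boards in the drawer: on the rectangular board stand the tall slim glass tube inside the circle and lay the green scoop inside the oblong outline, and on the round board stand the aluminium tin inside the circle and lay the birch spoon inside the oblong outline, scoop and spoon lying along their outlines, either way round. Take care that the tall tube never topples, and leave the short stout tube and the white ramekin where they stand.

Things in the scene. Friction and masses are not known exactly. Their poses are not given: they have to be found in the camera images.
- tall_tube: Tall slim glass tube with a stainless cap (top 22 mm), diameter 30 mm, 105 mm high, standing on the front tier. The only slim one. Origin: centre of its underside; z up its axis. For the rectangular board's circle.
- scoop: Green silicone pinch scoop, 90 mm long, lying on the rear tier. Origin: underside, middle of its length; x along it towards the bowl, z up. Straight handle 12 mm wide, 18 mm high, from x = -45 to +7 mm; round open bowl 40 mm across, 18 mm high, centred at x = +25 mm. Pinch the handle across its width at about x = -12 mm. For the rectangular board's oblong.
- tin: Round aluminium tin with a small steel press button on its lid, diameter 52 mm, 43 mm high (lid top at 40 mm, the button is the last 3 mm), standing on the rear tier. Origin: centre of its underside; z up. For the round board's circle.
- spoon: Short birch spoon, 110 mm long, lying on the rear tier. Origin: underside, middle of its length; x along it towards the bowl, z up. Handle 11 mm wide, 12 mm high, from x = -55 to +28 mm; round bowl 30 mm across, 13 mm high, centred at x = +40 mm. Pinch the handle across its width at about x = 0. For the round board's oblong.
- rect_board: Fixed rectangular light wooden board, 180 mm (its x) by 150 mm (its y), 10 mm thick, flat, on the drawer floor (6 mm above the work surface). Origin: centre of its underside; z up. Thin dark lines, flush with the top, mark two places: a circle of 54 mm diameter centred at x = +50, y = 0 mm, and an oblong 64 mm (x) by 114 mm (y) centred at x = -40, y = 0 mm, whose long side runs along y.
- round_board: Fixed round light wooden board, diameter 200 mm, 10 mm thick, flat, on the drawer floor. Origin: centre of its underside; z up. Thin dark lines, flush with the top, mark two places: a circle of 76 mm diameter centred at x = +45, y = 0 mm, and an oblong 54 mm (x) by 134 mm (y) centred at x = -36, y = 0 mm, whose long side runs along y.
- tiers: Fixed clear acrylic two-step tiers that carry the stock, 260 mm (x) by 340 mm (y). Origin on the drawer floor; z up; they rise away from the robot along +x. Front shelf: x = -120 to +5 mm, top 15 mm above the origin; it carries the two tubes and the ramekin. Rear shelf: x = +5 to +140 mm, top 60 mm above the origin; it carries tin, scoop and spoon. They stand in the grey drawer, whose walls are 55 mm high (67 mm on the far side) above the work surface.
- stout_tube: Short stout glass tube with a stainless cap, diameter 46 mm, 75 mm high, on the front tier. Not wanted: stays. Origin: centre of its underside; z up.
- ramekin: White ceramic ramekin bowl, rim diameter 70 mm, 32 mm high, standing on the front tier. Stays. Origin: centre of its underside; z up.
Not all that is in view belongs to the job. What is shaped like the tall_tube but pink or turquoise is not meant.

How it is judged:
At the end, for the whole second after the job is handed in: Tall tube, scoop, tin and spoon each rest on their board, origin within 13 mm (board x and y) of their mark's centre, upright or flat within 0.12 rad, scoop and spoon within 0.3 rad along their oblong, released, at rest; stout tube and ramekin within 30 mm of their start, tilted under 0.2 rad (x of tall_tube in the frame of rect_board between 0.037 and 0.063 m and y of tall_tube in the frame of rect_board between -0.013 and 0.013 m and z of tall_tube in the frame of rect_board between 0.006 and 0.014 m and angle between each of tall_tube, scoop, tin, spoon's own z axis and vertical below 0.12 rad and linear speed of each of tall_tube, scoop, tin, spoon below 0.02 m/s and angular speed of each of tall_tube, scoop, tin, spoon below 0.3 rad/s and x of scoop in the frame of rect_board between -0.053 and -0.027 m and y of scoop in the frame of rect_board between -0.013 and 0.013 m and z of scoop in the frame of rect_board between 0.006 and 0.014 m and angle between the x axis of scoop and the y axis of rect_board, either way round below 0.3 rad and x of tin in the frame of round_board between 0.032 and 0.058 m and y of tin in the frame of round_board between -0.013 and 0.013 m and z of tin in the frame of round_board between 0.006 and 0.014 m and x of spoon in the frame of round_board between -0.049 and -0.023 m and y of spoon in the frame of round_board between -0.013 and 0.013 m and z of spoon in the frame of round_board between 0.006 and 0.014 m and angle between the x axis of spoon and the y axis of round_board, either way round below 0.3 rad and distance of each of stout_tube, ramekin from where it was at the start of the episode below 0.03 m and angle between each of stout_tube, ramekin's own z axis and vertical below 0.2 rad); the robot touches nothing.
It fails at once if the stout tube or the ramekin is shifted by more than 30 mm (distance of any of stout_tube, ramekin from where it was at the start of the episode above 0.03 m).
It fails at once if the tall tube topples (angle between tall_tube's own z axis and vertical above 0.7 rad).
It also fails if it takes over 118 s, if anything falls off the work surface, if the arm or the gripper's body presses on something with over 40 N, if the wrist force passes 120 N, or if a joint passes its speed limit or range.

ROBOT

A 6-joint arm with a two-finger parallel gripper is mounted at the origin on the work surface. World frame = base frame: x ahead of the robot, y to its left, z up, the work surface at z = 0. Lengths are in m, angles in rad, forces in N, time in s.
With the tool pointing down it reaches from about 0.25 to 0.775 m from the base axis. Payload 8.9 kg.
Tool frame: the origin (TCP) lies midway between the tips of the shut fingers; the grasp point (between the pads) lies 19 mm behind it; z points along the fingers, y is the line along which they close (so a half turn about z gives the same grasp; the last joint's range is limited). The gripper opens to 85 mm and grips with 20 to 120 N. Pads are 22 mm wide; open, the fingers measure 114 mm over their backs; the gripper's body (76 mm by 85 mm) begins 54 mm behind the grasp point. The pads swing forward as they close: fully open they stand 13 mm farther back than shut.
Start: joints at [1.179, 0.291, -0.153, 1.127, 0, 1.431], TCP at [0.131, 0.508, 0.231] pointing down, gripper open.
Joint ranges: [-2.52, 2.52], [-0.91, 1.74], [-1.3, 1.37], [-1.96, 2.02], [-1.52, 1.47], [-3.14, 3.14]. Speed limits (rad/s): [2.22, 2.22, 2.79, 3.14, 3.14, 3.14].

INTERFACE

Orientations are given as a unit quaternion [x, y, z, w].
In Python, from cell import arm gives the robot as it stands. The module is installed in compiled form; this text tells all that it offers.
- The arm moves only by the shell command python3 -m inch 'ROWS' [FORCE]. ROWS is JSON, a list of rows, each an object of numbers: "ax", "ay", "az": the turn, a rotation vector about the tool's x, y, z normalised to -1 to 1, where 1 is 0.15 rad; "tx", "ty", "tz": the shift along the tool's x, y, z normalised to -1 to 1, where 1 is 4 cm; "gripper": the opening, from 0 (shut) to 1 (fully open). In form: [{"ax": .., "ay": .., "az": .., "tx": .., "ty": .., "tz": .., "gripper": ..}, ...]. A call has exactly 8 rows; each row shifts and turns the commanded pose from where the row before left it, along the tool's axes as they then stand; what a row does not reach is not made up. A row lasts 1/10 s, in which the tool goes at most 50 mm and 8.59 degrees, less where a joint would pass 70% of its speed; a pose out of reach is approached as far as the arm can. A call with a number of a shift or a turn outside -1 to 1 is refused whole. A call with a gripper value outside its range is refused whole. The fingers move at their own pace and stop on an object; FORCE is the grip in N (left out, the last holds). Time passes only in rows, so rows that do not move let the fingers close, or fill a call up. It gives the time, the measured TCP pose, the force, the opening and the grip force at its end, in the units of the state.
- arm.get_obs(): the state, without advancing time (a new reading comes with each control period).
- arm.read_camera(name): name is "scene" or "top" or "wrist"; returns the picture (384x512x3 uint8, red, green, blue); there is no depth.
- arm.get_calibration(name): a dict with "camera_matrix" (3x3 intrinsics, pixels), "world_to_cam" (4x4, takes a point from world to camera coordinates). Camera axes: x right, y up, looking along -z (the intrinsics and any distortion apply to the point x, -y, -z); pixel columns grow to the right and rows downward; lengths in m; the calibration is good to about 2 mm. A picture is of the moment at which its call begins: read the wrist's pose just before it. get_calibration takes no time and is no camera call; for the wrist camera it gives the pose at the moment of the call.
- arm.job_done(): hands the job in; it is judged then, once.
Trained networks look in the newest picture that a camera, given by its name, has taken for a name from the list of things; names that differ only in an ending like _2 or _b are one class to them, and where a whole thing is asked for, a point or a joint stands for the part that bears it (a point fixed in the world has none). Each returns a list of dicts, best first, with "conf" (0 to 1); they miss things now and then, are a little off and sometimes report something else, mostly with a low value. They report only what shows in the picture. A call takes as long as a camera call. They do not tell look-alikes from the thing itself.
- arm.boxes_of(camera, target): "position" ([column, row] in pixels, amid what is visible of it).
- arm.tip_of(camera, target): "position" ([column, row] in pixels: a listed point, or the origin of a listed thing).
The state is a dict: "clock": time; "joint_pos": joint angles; "dq": joint speeds; "joint_torque": joint torques, N m; "eef_pos": TCP position; "tool_rot": TCP orientation; "ft_force": force on the tool from outside, world axes, zero at the start; "torque": the same for the moment, N m; "width": finger opening in m; "gripper_force": force on a finger pad.
Only numpy, scipy, OpenCV 4.12 (cv2) and the standard library are available. Lean on these libraries where they do the work, as an engineer would, in place of code of your own. Each camera call takes 0.05 s, during which the arm holds its last target. There are 200 camera calls.

## Working session

There is one attempt and no reset: what is moved stays moved. The work goes in short steps, Python scripts to look and compute and a shell command to move; the robot and the scene stay as the last step left them, time stands still between calls to the robot, and variables do not carry over. Pictures are saved under pics/ and viewed, at most 14 in all, crops included, and the job is handed in when it is done.

```bash
mkdir -p pics; cat > h.py <<'E'
import numpy as np, cv2
from cell import arm
from scipy.spatial.transform import Rotation as R
def snap(n,f):
    im=arm.read_camera(n); cv2.imwrite('pics/'+f,im[:,:,::-1]); return im
def ray(n,uv,z,cal=None):
    c=cal or arm.get_calibration(n);K=np.array(c['camera_matrix']);T=np.array(c['world_to_cam'])
    p=np.linalg.inv(K)@[uv[0],uv[1],1];d=np.array([p[0],-p[1],-p[2]])
    d=T[:3,:3].T@d;o=-T[:3,:3].T@T[:3,3]
    return o+d*(z-o[2])/d[2]
def proj(n,P,cal=None):
    c=cal or arm.get_calibration(n);K=np.array(c['camera_matrix']);T=np.array(c['world_to_cam'])
    q=T[:3,:3]@np.array(P)+T[:3,3];q=K@[q[0],-q[1],-q[2]];return q[:2]/q[2]
def go(xyz,yaw=None):
    "shift in units of 4cm along tool axes; dyaw in units .15"
    o=arm.get_obs();r=R.from_quat(o['tool_rot'])
    d=r.inv().apply(np.array(xyz)-o['eef_pos'])
    return (d/.04).round(2)
E
python3 - <<'E'
from h import *
a=snap('top','t0.png');b=snap('scene','s0.png')
print({k:np.round(v,3) for k,v in arm.get_obs().items()})
for c in('top','scene'):
  k=arm.get_calibration(c);T=k['world_to_cam'];print(c,np.round(k['camera_matrix'],1).tolist(),np.round(-T[:3,:3].T@T[:3,3],3))
Z=dict(tall_tube=.021,scoop=.066,tin=.066,spoon=.066,rect_board=.006,round_board=.006,tiers=.006,stout_tube=.021,ramekin=.021)
for n in Z:
  for d in arm.tip_of('top',n)[:4]: print(n,round(d['conf'],2),np.round(d['position']),ray('top',d['position'],Z[n]).round(3))
E
```

```text
{'clock': np.float64(0.1), 'joint_pos': array([ 1.179,  0.291, -0.154,  1.127, -0.   ,  1.432]), 'dq': array([ 0.001, -0.001,  0.002, -0.002,  0.   ,  0.002]), 'joint_torque': array([ 1.0000e-03, -5.3798e+01,  3.3192e+01,  9.0000e-03, -0.0000e+00,
        0.0000e+00]), 'eef_pos': array([0.131, 0.508, 0.231]), 'tool_rot': array([ 0.126,  0.992, -0.001, -0.   ]), 'ft_force': array([-0.041,  0.105,  0.144]), 'torque': array([ 0.009, -0.006, -0.013]), 'gripper_force': np.float64(0.0), 'width': np.float64(0.085)}
top [[381.6, 0.0, 252.3], [0.0, 381.6, 189.2], [0.0, 0.0, 1.0]] [ 0.583 -0.012  1.022]
scene [[434.6, 0.0, 259.4], [0.0, 434.6, 184.7], [0.0, 0.0, 1.0]] [ 1.166 -0.609  0.977]
tall_tube 0.77 [149. 129.] [0.802 0.263 0.021]
tall_tube 0.75 [178. 120.] [0.826 0.188 0.021]
tall_tube 0.52 [376. 257.] [ 0.476 -0.34   0.021]
tall_tube 0.49 [250. 241.] [ 0.512 -0.01   0.021]
scoop 0.58 [246. 193.] [0.634 0.001 0.066]
tin 0.71 [298. 191.] [ 0.641 -0.129  0.066]
spoon 0.49 [201. 197.] [0.621 0.115 0.066]
rect_board 0.72 [120. 245.] [0.493 0.333 0.006]
rect_board 0.23 [248. 221.] [ 0.561 -0.003  0.006]
round_board 0.66 [379. 257.] [ 0.474 -0.351  0.006]
tiers 0.69 [247. 221.] [ 0.562 -0.002  0.006]
tiers 0.51 [121. 244.] [0.495 0.331 0.006]
tiers 0.25 [198. 198.] [0.621 0.13  0.006]
stout_tube 0.59 [205. 246.] [0.494 0.108 0.021]
stout_tube 0.38 [120. 245.] [0.494 0.328 0.021]
ramekin 0.97 [300. 239.] [ 0.519 -0.14   0.021]
```

View pics/t0.png

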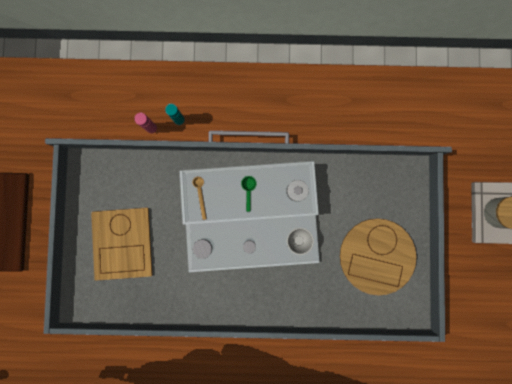

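View pics/s0.png

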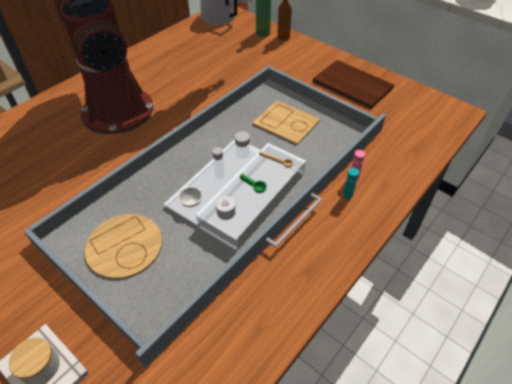

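```bash
python3 - <<'E'
from h import *
im=cv2.imread('pics/t0.png')
cv2.imwrite('pics/t0c.png',cv2.resize(im[160:305,85:420],None,fx=2.38,fy=2.38,interpolation=cv2.INTER_CUBIC))
h=cv2.cvtColor(im,cv2.COLOR_BGR2HSV)
m=((h[:,:,1]>70)&(h[:,:,2]>100)&(h[:,:,0]<28)).astype(np.uint8)
m[:150]=0;m[330:]=0;m[:,:80]=0;m[:,430:]=0
k,l,s,c=cv2.connectedComponentsWithStats(m)
for i in range(1,k):
  if s[i,4]<40: continue
  mm=(l==i).astype(np.uint8); cs,_=cv2.findContours(mm,cv2.RETR_CCOMP,cv2.CHAIN_APPROX_NONE)
  z=.016 if s[i,4]>300 else .075
  for q in cs:
    if len(q)<20: continue
    w=np.array([ray('top',p[0],z)[:2] for p in q]).astype(np.float32)
    (cx,cy),(a,b),t=cv2.minAreaRect(w);print(s[i],'c',round(cx,4),round(cy,4),'size',round(a,4),round(b,4),round(t,1))
g=((h[:,:,0]>60)&(h[:,:,0]<90)&(h[:,:,1]>120)).astype(np.uint8);g[:160]=0
for n,mm in(('spoon',m*0+((h[:,:,0]<25)&(h[:,:,1]>80)&(h[:,:,2]>60))),('scoop',g)):
  mm=mm.copy(); mm[:172]=0;mm[225:]=0;mm[:,:188]=0;mm[:,265:]=0
  p=np.argwhere(mm)[:,::-1];w=np.array([ray('top',q,.075)[:2] for q in p]);ev,V=np.linalg.eigh(np.cov(w.T))
  d=V[:,1]*np.sign(V[0,1]);t=(w-w.mean(0))@d;print(n,len(w),w.mean(0).round(4),'mid',(w.mean(0)+d*(t.max()+t.min())/2).round(4),'len',np.ptp(t).round(4),'ang',np.degrees(np.arctan2(d[1],d[0])).round(1))
E
```

```text
[192 177  14  43 215] c 0.6183 0.1199 size 0.1057 0.0276 5.1
[192 177  14  43 215] c 0.6585 0.1304 size 0.0226 0.0137 9.8
[  91  207   61   74 3974] c 0.4973 0.3281 size 0.1811 0.1494 5.6
[ 340  218   76   78 4643] c 0.4779 -0.3445 size 0.1997 0.1965 0.4
spoon 218 [0.6287 0.1168] mid [0.6188 0.1149] len 0.1064 ang 11.2
scoop 221 [ 0.646  -0.0032] mid [ 0.6322 -0.0032] len 0.0824 ang 0.1
```

View pics/t0c.png

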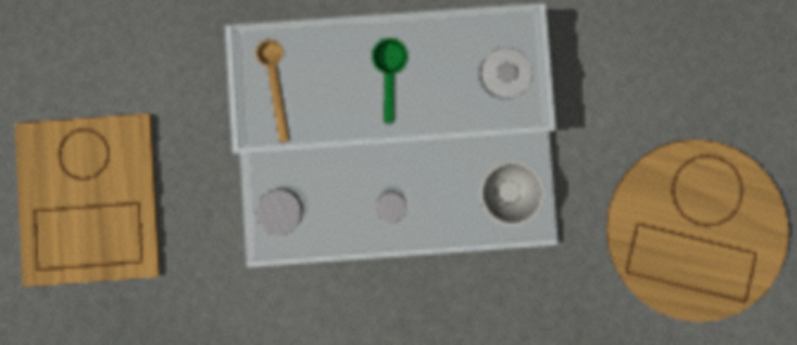

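Candidates for tall_tube: pink (145,122) and turquoise (175,114) lie outside the drawer and are the wrong colour; stout tube (203,248) is wide; the slim cap at (249,246) on the front tier is the tall tube, as the crop confirms (391,206 vs. stout 280,211). Boards: circles at crop (84,154), (707,190); oblongs (88,236), (691,262). I'll move above the tall tube.

```bash
python3 - <<'E'
from h import *
f=lambda x,y:(x/2.38+85-.3,y/2.38+160-.3)
for n,p,z in(('rc',(84,154),.016),('ro',(88,236),.016),('oc',(707,190),.016),('oo',(691,262),.016),('tall',(391,206),.126),('stout',(280,211),.096),('tin',(507,72),.109),('ramekin',(512,194),.053),('tierFL',(248,266),.021),('tierFR',(557,243),.021)):
  print(n,ray('top',f(*p),z).round(4))
E
python3 -m inch '[{"az":-0.85},{"az":-0.84},{"tx":-0.7,"ty":-0.93},{"tx":-0.7,"ty":-0.93},{"tx":-0.7,"ty":-0.93},{"tx":-0.7,"ty":-0.93},{"tx":-0.7,"ty":-0.93},{"tx":-0.7,"ty":-0.93}]' 40
python3 -m inch '[{"tx":-0.7,"ty":-0.93},{"tx":-0.7,"ty":-0.93},{"tx":-0.7,"ty":-0.93},{"tx":-0.7,"ty":-0.93},{"tx":-0.7,"ty":-0.93},{"tx":-0.7,"ty":-0.93},{"tx":-0.6,"ty":-0.9},{}]'
python3 - <<'E'
from h import *
o=arm.get_obs();print(o['eef_pos'],o['tool_rot']);c=arm.get_calibration('wrist');T=c['world_to_cam'];print(np.round(-T[:3,:3].T@T[:3,3],3))
snap('wrist','w1.png')
E
```

```text
rc [0.5467 0.332  0.016 ]
ro [0.4573 0.3238 0.016 ]
oc [ 0.5216 -0.3555  0.016 ]
oo [ 0.4428 -0.338   0.016 ]
tall [ 0.5063 -0.0082  0.126 ]
stout [0.4964 0.1041 0.096 ]
tin [ 0.6413 -0.1221  0.109 ]
ramekin [ 0.5154 -0.1359  0.053 ]
tierFL [0.4292 0.1466 0.021 ]
tierFR [ 0.461  -0.1899  0.021 ]
[0.13132668 0.50829932 0.23130891] [1.26080662e-01 9.92019993e-01 8.45353515e-07 6.71333694e-06]
[0.061 0.526 0.375]$[0]: bad value
$[0]: bad value
```

View pics/w1.png

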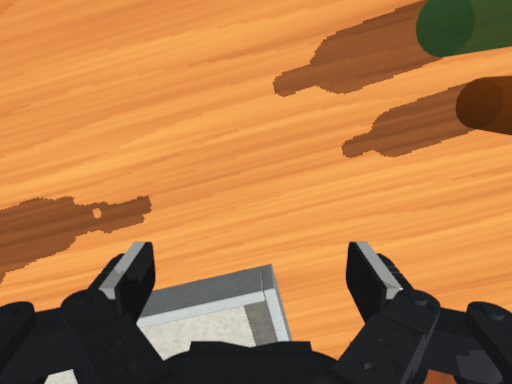

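```bash
python3 -m inch '[{"ax":0,"ay":0,"az":-0.85,"tx":0,"ty":0,"tz":0,"gripper":1},{"ax":0,"ay":0,"az":-0.84,"tx":0,"ty":0,"tz":0,"gripper":1},{"ax":0,"ay":0,"az":0,"tx":-0.67,"ty":-0.92,"tz":0,"gripper":1},{"ax":0,"ay":0,"az":0,"tx":-0.67,"ty":-0.92,"tz":0,"gripper":1},{"ax":0,"ay":0,"az":0,"tx":-0.67,"ty":-0.92,"tz":0,"gripper":1},{"ax":0,"ay":0,"az":0,"tx":-0.67,"ty":-0.92,"tz":0,"gripper":1},{"ax":0,"ay":0,"az":0,"tx":-0.67,"ty":-0.92,"tz":0,"gripper":1},{"ax":0,"ay":0,"az":0,"tx":-0.67,"ty":-0.92,"tz":0,"gripper":1}]' 40
python3 -m inch '[{"ax":0,"ay":0,"az":0,"tx":-0.67,"ty":-0.92,"tz":0,"gripper":1},{"ax":0,"ay":0,"az":0,"tx":-0.67,"ty":-0.92,"tz":0,"gripper":1},{"ax":0,"ay":0,"az":0,"tx":-0.67,"ty":-0.92,"tz":0,"gripper":1},{"ax":0,"ay":0,"az":0,"tx":-0.67,"ty":-0.92,"tz":0,"gripper":1},{"ax":0,"ay":0,"az":0,"tx":-0.67,"ty":-0.92,"tz":0,"gripper":1},{"ax":0,"ay":0,"az":0,"tx":-0.67,"ty":-0.92,"tz":0,"gripper":1},{"ax":0,"ay":0,"az":0,"tx":-0.67,"ty":-0.92,"tz":0,"gripper":1},{"ax":0,"ay":0,"az":0,"tx":-0.67,"ty":-0.92,"tz":0,"gripper":1}]'
python3 - <<'E'
from h import *
o=arm.get_obs();print(o['eef_pos'],o['tool_rot']);c=arm.get_calibration('wrist');T=c['world_to_cam'];print(np.round(-T[:3,:3].T@T[:3,3],3))
snap('wrist','w2.png');print(go([.506,-.008,.231]))
np.save('cw2.npy',c['world_to_cam'])
E
```

```text
clock: 1.4
eef_pos: [0.293, 0.2862, 0.2315]
tool_rot: [-0.001, 1.0, 0.0, 0.0]
ft_force: [1.0, 0.1, 0.4]
width: 0.0853
gripper_force: 0.0
clock: 2.2
eef_pos: [0.5078, -0.0085, 0.2314]
tool_rot: [-0.0, 1.0, 0.0, 0.0]
ft_force: [1.5, 0.9, 0.7]
width: 0.0857
gripper_force: 0.0
[ 0.50776817 -0.00850069  0.23144331] [-1.60110836e-04  9.99999958e-01  6.61596590e-06  2.43440321e-04]
[ 0.435 -0.009  0.375]
[0.15 0.14 0.  ]
```

View pics/w2.png

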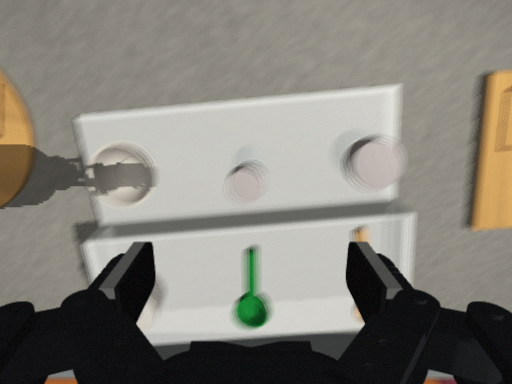

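Blurred by residual motion: tall cap at about (244,183), stout (374,162), ramekin (122,174), scoop (252,285). Take numbers and descend.

```bash
python3 - <<'E'
from h import *
im=snap('wrist','w3.png');o=arm.get_obs();print(o['eef_pos'])
g=cv2.cvtColor(im,cv2.COLOR_RGB2GRAY);e=g[140:225,200:300]
c=cv2.HoughCircles(cv2.medianBlur(e,3),cv2.HOUGH_GRADIENT,1,40,param1=60,param2=12,minRadius=14,maxRadius=28);print(c)
for q in c[0]: print(ray('wrist',(q[0]+200,q[1]+140),.126).round(4))
print(ray('top',(249.0,246.2),.126).round(4))
for n,z in(('tall_tube',.021),('stout_tube',.021),('ramekin',.021),('scoop',.066)):
  for d in arm.tip_of('wrist',n)[:2]: print(n,round(d['conf'],2),np.round(d['position']),ray('wrist',d['position'],z).round(4))
cv2.imwrite('pics/w3c.png',cv2.resize(im[60:350,60:420][:,:,::-1],None,fx=2,fy=2))
E
```

```text
[ 0.5097536  -0.01079849  0.23098089]
[[[57.5 34.5 19.9]]]
[ 0.5031 -0.0059  0.126 ]
[ 0.5065 -0.0082  0.126 ]
tall_tube 0.68 [254. 149.] [ 0.4996 -0.0055  0.021 ]
stout_tube 0.97 [359. 143.] [0.4929 0.1104 0.021 ]
ramekin 0.85 [140. 162.] [ 0.5124 -0.1284  0.021 ]
scoop 0.59 [257. 279.] [6.32e-01 3.00e-04 6.60e-02]
```

View pics/w3c.png

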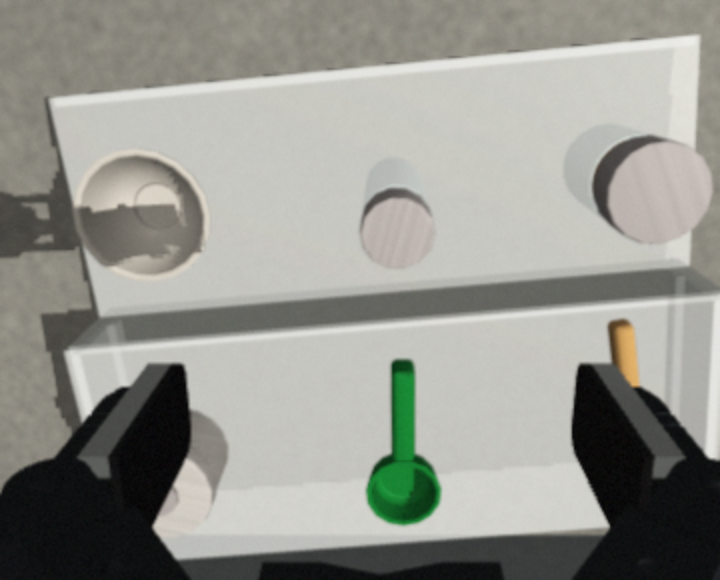

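```bash
python3 -m inch '[{"ax":0,"ay":0,"az":0,"tx":0.14,"ty":0.11,"tz":0.5,"gripper":1},{"ax":0,"ay":0,"az":0,"tx":0,"ty":0,"tz":0.9,"gripper":1},{"ax":0,"ay":0,"az":0,"tx":0,"ty":0,"tz":0.9,"gripper":1},{"ax":0,"ay":0,"az":0,"tx":0,"ty":0,"tz":0.9,"gripper":1},{"ax":0,"ay":0,"az":0,"tx":0,"ty":0,"tz":0.7,"gripper":1},{"ax":0,"ay":0,"az":0,"tx":0,"ty":0,"tz":0,"gripper":0.8},{"ax":0,"ay":0,"az":0,"tx":0,"ty":0,"tz":0,"gripper":0.6},{"ax":0,"ay":0,"az":0,"tx":0,"ty":0,"tz":0,"gripper":0.5}]' 30
python3 - <<'E'
from h import *
snap('wrist','w4.png')
E
python3 -m inch '[{"ax":0,"ay":0,"az":0,"tx":0,"ty":0,"tz":0,"gripper":0.4},{"ax":0,"ay":0,"az":0,"tx":0,"ty":0,"tz":0,"gripper":0.3},{"ax":0,"ay":0,"az":0,"tx":0,"ty":0,"tz":0,"gripper":0.2},{"ax":0,"ay":0,"az":0,"tx":0,"ty":0,"tz":0,"gripper":0.1},{"ax":0,"ay":0,"az":0,"tx":0,"ty":0,"tz":0,"gripper":0},{"ax":0,"ay":0,"az":0,"tx":0,"ty":0,"tz":0,"gripper":0},{"ax":0,"ay":0,"az":0,"tx":0,"ty":0,"tz":0,"gripper":0},{"ax":0,"ay":0,"az":0,"tx":0,"ty":0,"tz":0,"gripper":0}]'
python3 - <<'E'
from h import *
o=arm.get_obs();print(o['eef_pos']);im=snap('wrist','w5.png')
print(go([.5467,.332,.16]))
E
```

```text
clock: 3.3
eef_pos: [0.5024, -0.0019, 0.0771]
tool_rot: [-0.001, 1.0, -0.0, 0.001]
ft_force: [0.3, 0.5, 0.3]
width: 0.0443
gripper_force: 0.0
clock: 4.15
eef_pos: [0.5022, -0.0023, 0.0764]
tool_rot: [-0.0, 1.0, -0.0, 0.001]
ft_force: [-1.6, 1.0, 7.8]
width: 0.0293
gripper_force: 31.6
[ 0.50219617 -0.00231062  0.07635045]
[-1.12  8.36 -2.09]
```

View pics/w5.png

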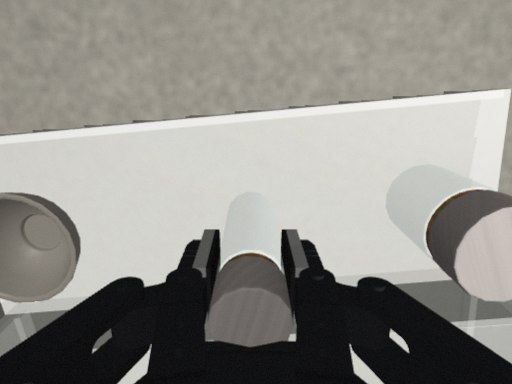

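```bash
python3 -m inch '[{"ax":0,"ay":0,"az":0,"tx":0,"ty":0,"tz":-0.3,"gripper":0},{"ax":0,"ay":0,"az":0,"tx":0,"ty":0,"tz":-0.8,"gripper":0},{"ax":0,"ay":0,"az":0,"tx":0,"ty":0,"tz":-0.9,"gripper":0},{"ax":0,"ay":0,"az":0,"tx":0,"ty":0,"tz":-0.6,"gripper":0},{"ax":0,"ay":0,"az":0,"tx":-0.05,"ty":0.3,"tz":0,"gripper":0},{"ax":0,"ay":0,"az":0,"tx":-0.1,"ty":0.7,"tz":0,"gripper":0},{"ax":0,"ay":0,"az":0,"tx":-0.13,"ty":0.9,"tz":0,"gripper":0},{"ax":0,"ay":0,"az":0,"tx":-0.13,"ty":0.9,"tz":0,"gripper":0}]' 50
python3 -m inch '[{"ax":0,"ay":0,"az":0,"tx":-0.13,"ty":0.9,"tz":0,"gripper":0},{"ax":0,"ay":0,"az":0,"tx":-0.13,"ty":0.9,"tz":0,"gripper":0},{"ax":0,"ay":0,"az":0,"tx":-0.13,"ty":0.9,"tz":0,"gripper":0},{"ax":0,"ay":0,"az":0,"tx":-0.13,"ty":0.9,"tz":0,"gripper":0},{"ax":0,"ay":0,"az":0,"tx":-0.1,"ty":0.9,"tz":0,"gripper":0},{"ax":0,"ay":0,"az":0,"tx":-0.08,"ty":0.7,"tz":0,"gripper":0},{"ax":0,"ay":0,"az":0,"tx":0,"ty":0.36,"tz":0,"gripper":0},{"ax":0,"ay":0,"az":0,"tx":0,"ty":0,"tz":0,"gripper":0}]'
python3 - <<'E'
from h import *
im=snap('wrist','w6.png');o=arm.get_obs();print(o['eef_pos'],o['tool_rot'],o['width'])
print(go([.547,.3325,.0725]))
E
```

```text
clock: 5.0
eef_pos: [0.5172, 0.1111, 0.1791]
tool_rot: [0.0, 1.0, -0.0, -0.0]
ft_force: [-0.0, 0.3, -1.7]
width: 0.0288
gripper_force: 49.4
clock: 5.8
eef_pos: [0.5446, 0.3338, 0.1786]
tool_rot: [-0.001, 1.0, -0.0, -0.001]
ft_force: [-0.1, -0.6, -0.9]
width: 0.029
gripper_force: 49.4
[0.54472785 0.33241385 0.17869797] [-9.68782700e-04  9.99999299e-01 -4.03255111e-04 -5.49071569e-04] 0.028778299427663682
[-0.06  0.    2.65]
```

View pics/w6.png

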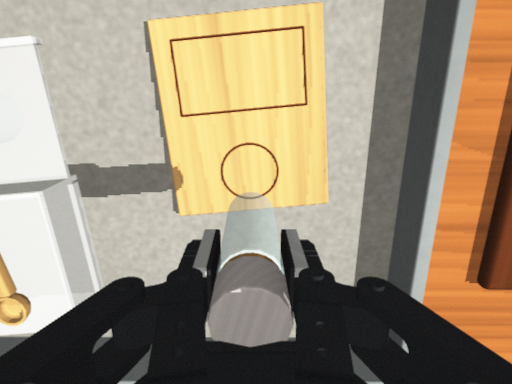

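Clear view: circle at (250,170), oblong corners (171,39),(304,27),(306,103),(182,115).

```bash
python3 - <<'E'
from h import *
for p in((250,170),(240.5,71),(171,39),(182,115),(304,27),(306,103)): print(p,ray('wrist',p,.016).round(4))
E
python3 -m inch '[{"ax":0,"ay":0,"az":0,"tx":-0.05,"ty":0,"tz":0.4,"gripper":0},{"ax":0,"ay":0,"az":0,"tx":0,"ty":0,"tz":0.7,"gripper":0},{"ax":0,"ay":0,"az":0,"tx":0,"ty":0,"tz":0.6,"gripper":0},{"ax":0,"ay":0,"az":0,"tx":0,"ty":0,"tz":0.5,"gripper":0},{"ax":0,"ay":0,"az":0,"tx":0,"ty":0,"tz":0.2,"gripper":0},{"ax":0,"ay":0,"az":0,"tx":0,"ty":0,"tz":0.1,"gripper":0},{"ax":0,"ay":0,"az":0,"tx":0,"ty":0,"tz":0,"gripper":0},{"ax":0,"ay":0,"az":0,"tx":0,"ty":0,"tz":0,"gripper":0}]'
```

```text
(250, 170) [0.5485 0.3314 0.016 ]
(240.5, 71) [0.4584 0.323  0.016 ]
(171, 39) [0.4323 0.2633 0.016 ]
(182, 115) [0.4965 0.269  0.016 ]
(304, 27) [0.4229 0.3775 0.016 ]
(306, 103) [0.4858 0.3823 0.016 ]
clock: 6.65
eef_pos: [0.5481, 0.3322, 0.0804]
tool_rot: [-0.0, 1.0, 0.0, 0.001]
ft_force: [0.1, 0.6, 0.2]
width: 0.0292
gripper_force: 49.4
```

```bash
python3 -m inch '[{"ax":0,"ay":0,"az":0,"tx":0,"ty":0,"tz":0.06,"gripper":0},{"ax":0,"ay":0,"az":0,"tx":0,"ty":0,"tz":0.06,"gripper":0},{"ax":0,"ay":0,"az":0,"tx":0,"ty":0,"tz":0.04,"gripper":0},{"ax":0,"ay":0,"az":0,"tx":0,"ty":0,"tz":0,"gripper":0},{"ax":0,"ay":0,"az":0,"tx":0,"ty":0,"tz":0,"gripper":0},{"ax":0,"ay":0,"az":0,"tx":0,"ty":0,"tz":0,"gripper":0},{"ax":0,"ay":0,"az":0,"tx":0,"ty":0,"tz":0,"gripper":0},{"ax":0,"ay":0,"az":0,"tx":0,"ty":0,"tz":0,"gripper":0}]'
python3 - <<'E'
from h import *
for i in range(5): o=arm.get_obs();arm.read_camera('wrist');print(o['eef_pos'].round(4),o['ft_force'].round(1))
E
```

```text
clock: 7.45
eef_pos: [0.5475, 0.3322, 0.073]
tool_rot: [-0.0, 1.0, 0.0, 0.0]
ft_force: [0.6, -0.6, -0.8]
width: 0.0289
gripper_force: 49.4
[0.5475 0.3322 0.073 ] [ 0.6 -0.6 -0.8]
[0.5475 0.3322 0.073 ] [ 0.2 -0.7 -0.2]
[0.5474 0.3322 0.0729] [ 0.1  0.1 -0.3]
[0.5474 0.3322 0.0729] [-0.7  0.6 -1.1]
[0.5474 0.3322 0.0729] [ 0.  -0.2 -0.6]
```

```bash
python3 -m inch '[{"ax":0,"ay":0,"az":0,"tx":0,"ty":0,"tz":0.02,"gripper":0},{"ax":0,"ay":0,"az":0,"tx":0,"ty":0,"tz":0.02,"gripper":0},{"ax":0,"ay":0,"az":0,"tx":0,"ty":0,"tz":0,"gripper":0},{"ax":0,"ay":0,"az":0,"tx":0,"ty":0,"tz":0,"gripper":0.38},{"ax":0,"ay":0,"az":0,"tx":0,"ty":0,"tz":0,"gripper":0.45},{"ax":0,"ay":0,"az":0,"tx":0,"ty":0,"tz":0,"gripper":0.55},{"ax":0,"ay":0,"az":0,"tx":0,"ty":0,"tz":0,"gripper":0.7},{"ax":0,"ay":0,"az":0,"tx":0,"ty":0,"tz":0,"gripper":0.8}]'
python3 - <<'E'
from h import *
im=snap('wrist','w7.png');o=arm.get_obs();print(o['eef_pos'],o['width'])
E
```

```text
clock: 8.5
eef_pos: [0.5474, 0.3322, 0.0713]
tool_rot: [-0.0, 1.0, -0.0, -0.0]
ft_force: [0.9, 0.8, 1.0]
width: 0.0681
gripper_force: 0.0
[0.54742667 0.33220456 0.07126062] 0.06831933270255157
```

View pics/w7.png

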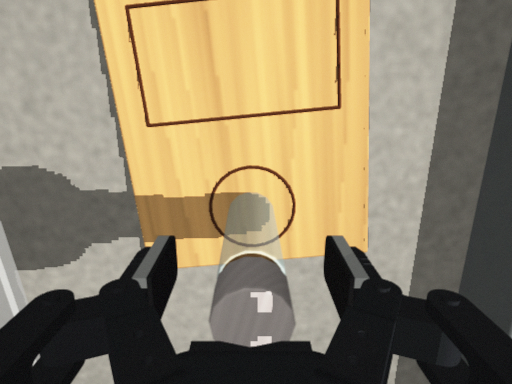

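Tube stands in the circle (footprint ~(248,210) inside circle at (252,205)). Rise and go above the scoop.

```bash
python3 -m inch '[{"ax":0,"ay":0,"az":0,"tx":0,"ty":0,"tz":-0.4,"gripper":0.9},{"ax":0,"ay":0,"az":0,"tx":0,"ty":0,"tz":-1,"gripper":1},{"ax":0,"ay":0,"az":0,"tx":0,"ty":0,"tz":-1,"gripper":1},{"ax":0,"ay":0,"az":0,"tx":0,"ty":0,"tz":-1,"gripper":1},{"ax":0,"ay":0,"az":0,"tx":0,"ty":-0.4,"tz":-0.4,"gripper":1},{"ax":0,"ay":0,"az":0,"tx":-0.2,"ty":-0.9,"tz":0,"gripper":0.8},{"ax":0,"ay":0,"az":0,"tx":-0.2,"ty":-1,"tz":0,"gripper":0.5},{"ax":0,"ay":0,"az":0,"tx":-0.2,"ty":-1,"tz":0,"gripper":0.5}]'
python3 -m inch '[{"ax":0,"ay":0,"az":0,"tx":-0.2,"ty":-1,"tz":0,"gripper":0.5},{"ax":0,"ay":0,"az":0,"tx":-0.2,"ty":-1,"tz":0,"gripper":0.5},{"ax":0,"ay":0,"az":0,"tx":-0.2,"ty":-1,"tz":0,"gripper":0.5},{"ax":0,"ay":0,"az":0,"tx":-0.2,"ty":-1,"tz":0,"gripper":0.5},{"ax":0,"ay":0,"az":0,"tx":-0.2,"ty":-0.7,"tz":0,"gripper":0.5},{"ax":0,"ay":0,"az":0,"tx":0,"ty":-0.3,"tz":0,"gripper":0.5},{"ax":0,"ay":0,"az":0,"tx":0,"ty":0,"tz":0,"gripper":0.5},{"ax":0,"ay":0,"az":0,"tx":0,"ty":0,"tz":0,"gripper":0.5}]'
cat >> h.py <<'E'
def wpick(im,lo,hi,z,f=None):
    h=cv2.cvtColor(im,cv2.COLOR_RGB2HSV);m=cv2.inRange(h,np.array(lo),np.array(hi))
    k,l,s,c=cv2.connectedComponentsWithStats(m)
    for i in np.argsort(-s[1:,4])[:3]+1:
        p=np.argwhere(l==i)[:,::-1];w=np.array([ray('wrist',q,z)[:2] for q in p]);ev,V=np.linalg.eigh(np.cov(w.T))
        d=V[:,1]*np.sign(V[0,1]);t=(w-w.mean(0))@d
        print('px',s[i],'mid',(w.mean(0)+d*(t.max()+t.min())/2).round(4),'len',np.ptp(t).round(4),'ang',np.degrees(np.arctan2(d[1],d[0])).round(1))
E
python3 - <<'E'
from h import *
im=snap('wrist','w8.png');o=arm.get_obs();print(o['eef_pos'],o['width'])
wpick(im,(50,100,30),(90,255,255),.08);wpick(im,(8,110,80),(22,255,255),.075)
E
```

```text
clock: 9.35
eef_pos: [0.5713, 0.1986, 0.223]
tool_rot: [-0.001, 1.0, -0.0, -0.0]
ft_force: [0.5, 0.1, 0.1]
width: 0.0443
gripper_force: 0.0
clock: 10.15
eef_pos: [0.6112, 0.0009, 0.2231]
tool_rot: [-0.0, 1.0, 0.0, -0.0]
ft_force: [-0.2, 0.7, 1.0]
width: 0.0427
gripper_force: 0.0
[0.61120923 0.00139712 0.2231979 ] 0.04238802246842122
px [ 226  147   41   95 1946] mid [ 0.635  -0.0034] len 0.0914 ang 0.5
px [412 334  17  23 138] mid [0.8045 0.1826] len 0.0354 ang 37.0Traceback (most recent call last):
  File "<stdin>", line 3, in <module>
  File "h.py", line 23, in wpick
    p=np.argwhere(l==i)[:,::-1];w=np.array([ray('wrist',q,z)[:2] for q in p]);ev,V=np.linalg.eigh(np.cov(w.T))
                                            ~~~^^^^^^^^^^^^^
  File "h.py", line 7, in ray
    c=cal or arm.get_calibration(n);K=np.array(c['camera_matrix']);T=np.array(c['world_to_cam'])
             ~~~~~~~~~~~~~~~~~~~^^^
ValueError: time passes only in moves, steps and waits
```

View pics/w8.png

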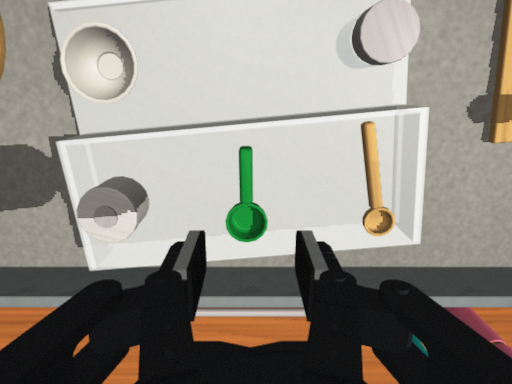

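```bash
python3 -m inch '[{"ax":0,"ay":0,"az":0,"tx":-0.3,"ty":-0.11,"tz":0.4,"gripper":0.5},{"ax":0,"ay":0,"az":0,"tx":0,"ty":0,"tz":0.9,"gripper":0.5},{"ax":0,"ay":0,"az":0,"tx":0,"ty":0,"tz":0.9,"gripper":0.5},{"ax":0,"ay":0,"az":0,"tx":0,"ty":0,"tz":0.9,"gripper":0.5},{"ax":0,"ay":0,"az":0,"tx":0,"ty":0,"tz":0.5,"gripper":0.5},{"ax":0,"ay":0,"az":0,"tx":0,"ty":0,"tz":0.15,"gripper":0.5},{"ax":0,"ay":0,"az":0,"tx":0,"ty":0,"tz":0,"gripper":0.4},{"ax":0,"ay":0,"az":0,"tx":0,"ty":0,"tz":0,"gripper":0.35}]' 40
python3 - <<'E'
from h import *
c=arm.get_calibration('wrist');T0=np.array(c['world_to_cam'])
# w8 camera: same orientation, TCP (.6112,.0012,.2232)
o=arm.get_obs();print(o['eef_pos']);R0=T0[:3,:3];cam=-R0.T@T0[:3,3]-o['eef_pos']+np.array([.6112,.0012,.2232])
T=T0.copy();T[:3,3]=-R0@cam;cc=dict(camera_matrix=c['camera_matrix'],world_to_cam=T)
for n,p,z in(('spoon end',(368.5,123),.078),('spoon bowltip',(379.5,236),.079),('spoon bowl',(378.5,221),.079),('tin top',(109,221),.106),('scoop',(246,190),.08)):print(n,ray('wrist',p,z,cc).round(4))
E
```

```text
clock: 11.0
eef_pos: [0.6245, -0.0036, 0.0747]
tool_rot: [-0.001, 1.0, -0.0, 0.001]
ft_force: [0.5, -0.4, 0.8]
width: 0.0295
gripper_force: 0.0
[ 0.62451496 -0.00357925  0.07465005]
spoon end [0.5689 0.1035 0.078 ]
spoon bowltip [0.6764 0.1251 0.079 ]
spoon bowl [0.6607 0.1223 0.079 ]
tin top [ 0.6492 -0.1211  0.106 ]
scoop [ 0.6295 -0.0034  0.08  ]
```

```bash
python3 -m inch '[{"ax":0,"ay":0,"az":0,"tx":0,"ty":0,"tz":0.1,"gripper":0.35},{"ax":0,"ay":0,"az":0,"tx":0,"ty":0,"tz":0,"gripper":0.25},{"ax":0,"ay":0,"az":0,"tx":0,"ty":0,"tz":0,"gripper":0.15},{"ax":0,"ay":0,"az":0,"tx":0,"ty":0,"tz":0,"gripper":0.05},{"ax":0,"ay":0,"az":0,"tx":0,"ty":0,"tz":0,"gripper":0},{"ax":0,"ay":0,"az":0,"tx":0,"ty":0,"tz":0,"gripper":0},{"ax":0,"ay":0,"az":0,"tx":0,"ty":0,"tz":0,"gripper":0},{"ax":0,"ay":0,"az":0,"tx":0,"ty":0,"tz":0,"gripper":0}]' 50
```

```text
clock: 11.8
eef_pos: [0.624, -0.0042, 0.0699]
tool_rot: [-0.0, 1.0, -0.0, 0.0]
ft_force: [-0.9, 0.1, 5.8]
width: 0.0109
gripper_force: 50.5
```

```bash
python3 -m inch '[{"ax":0,"ay":0,"az":0,"tx":0,"ty":0,"tz":-0.4,"gripper":0},{"ax":0,"ay":0,"az":0,"tx":0,"ty":0,"tz":-0.9,"gripper":0},{"ax":0,"ay":0,"az":0,"tx":0,"ty":0,"tz":-1,"gripper":0},{"ax":0,"ay":0,"az":0,"tx":0,"ty":0,"tz":-0.9,"gripper":0},{"ax":0,"ay":0,"az":0,"tx":0.1,"ty":0.2,"tz":-0.1,"gripper":0},{"ax":0,"ay":0,"az":0,"tx":0.4,"ty":0.8,"tz":0,"gripper":0},{"ax":0,"ay":0,"az":0,"tx":0.5,"ty":0.95,"tz":0,"gripper":0},{"ax":0,"ay":0,"az":0,"tx":0.5,"ty":0.95,"tz":0,"gripper":0}]'
python3 -m inch '[{"ax":0,"ay":0,"az":0,"tx":0.5,"ty":0.95,"tz":0,"gripper":0},{"ax":0,"ay":0,"az":0,"tx":0.5,"ty":0.95,"tz":0,"gripper":0},{"ax":0,"ay":0,"az":0,"tx":0.5,"ty":0.95,"tz":0,"gripper":0},{"ax":0,"ay":0,"az":0,"tx":0.5,"ty":0.95,"tz":0,"gripper":0},{"ax":0,"ay":0,"az":0,"tx":0.45,"ty":0.8,"tz":0,"gripper":0},{"ax":0,"ay":0,"az":-0.1,"tx":0.17,"ty":0.35,"tz":0,"gripper":0},{"ax":0,"ay":0,"az":-0.6,"tx":0,"ty":0,"tz":0,"gripper":0},{"ax":0,"ay":0,"az":-0.9,"tx":0,"ty":0,"tz":0,"gripper":0}]'
python3 -m inch '[{"ax":0,"ay":0,"az":-0.95,"tx":0,"ty":0,"tz":0,"gripper":0},{"ax":0,"ay":0,"az":-0.95,"tx":0,"ty":0,"tz":0,"gripper":0},{"ax":0,"ay":0,"az":-0.95,"tx":0,"ty":0,"tz":0,"gripper":0},{"ax":0,"ay":0,"az":-0.95,"tx":0,"ty":0,"tz":0,"gripper":0},{"ax":0,"ay":0,"az":-0.95,"tx":0,"ty":0,"tz":0,"gripper":0},{"ax":0,"ay":0,"az":-0.95,"tx":0,"ty":0,"tz":0,"gripper":0},{"ax":0,"ay":0,"az":-0.95,"tx":0,"ty":0,"tz":0,"gripper":0},{"ax":0,"ay":0,"az":-0.95,"tx":0,"ty":0,"tz":0,"gripper":0}]'
python3 -m inch '[{"ax":0,"ay":0,"az":-0.95,"tx":0,"ty":0,"tz":0,"gripper":0},{"ax":0,"ay":0,"az":-0.75,"tx":0,"ty":0,"tz":0,"gripper":0},{"ax":0,"ay":0,"az":-0.25,"tx":0,"ty":0,"tz":0,"gripper":0},{"ax":0,"ay":0,"az":0,"tx":0,"ty":0,"tz":0.5,"gripper":0},{"ax":0,"ay":0,"az":0,"tx":0,"ty":0,"tz":0.5,"gripper":0},{"ax":0,"ay":0,"az":0,"tx":0,"ty":0,"tz":0,"gripper":0},{"ax":0,"ay":0,"az":0,"tx":0,"ty":0,"tz":0,"gripper":0},{"ax":0,"ay":0,"az":0,"tx":0,"ty":0,"tz":0,"gripper":0}]'
python3 - <<'E'
from h import *
im=snap('wrist','w9.png');o=arm.get_obs();print(o['eef_pos'],o['joint_pos'].round(2))
r=R.from_quat(o['tool_rot']).as_matrix();print('scoop dir',np.degrees(np.arctan2(-r[1,0],-r[0,0])));print(go([.459,.3124,.0195]))
E
```

```text
clock: 12.6
eef_pos: [0.5624, 0.1127, 0.2005]
tool_rot: [0.0, 1.0, 0.0, -0.0]
ft_force: [0.7, 0.2, -0.4]
width: 0.0107
gripper_force: 49.8
clock: 13.4
eef_pos: [0.4582, 0.31, 0.2007]
tool_rot: [-0.123, 0.992, -0.0, -0.0]
ft_force: [-0.1, -0.9, -0.5]
width: 0.0105
gripper_force: 49.8
clock: 14.2
eef_pos: [0.4587, 0.3092, 0.2007]
tool_rot: [-0.639, 0.769, -0.0, -0.0]
ft_force: [0.6, 0.3, -0.6]
width: 0.0106
gripper_force: 49.8
clock: 15.0
eef_pos: [0.4593, 0.3098, 0.1622]
tool_rot: [0.742, -0.67, 0.0, -0.001]
ft_force: [0.0, -0.4, 0.4]
width: 0.0109
gripper_force: 49.8
[0.45927639 0.30993794 0.16224808] [ 0.46  0.39 -0.2   0.98 -0.   -1.21]
scoop dir 95.86425299200323
[-0.06  0.01  3.57]
```

View pics/w9.png

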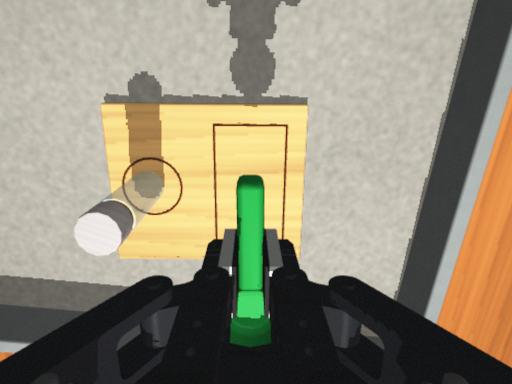

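```bash
python3 -m inch '[{"ax":0,"ay":0,"az":0,"tx":-0.05,"ty":0,"tz":0.5,"gripper":0},{"ax":0,"ay":0,"az":0,"tx":0,"ty":0,"tz":0.9,"gripper":0},{"ax":0,"ay":0,"az":0,"tx":0,"ty":0,"tz":0.9,"gripper":0},{"ax":0,"ay":0,"az":0,"tx":0,"ty":0,"tz":0.7,"gripper":0},{"ax":0,"ay":0,"az":0,"tx":0,"ty":0,"tz":0.4,"gripper":0},{"ax":0,"ay":0,"az":0,"tx":0,"ty":0,"tz":0.1,"gripper":0},{"ax":0,"ay":0,"az":0,"tx":0,"ty":0,"tz":0.04,"gripper":0},{"ax":0,"ay":0,"az":0,"tx":0,"ty":0,"tz":0,"gripper":0}]'
python3 -m inch '[{"ax":0,"ay":0,"az":0,"tx":0,"ty":0,"tz":0.02,"gripper":0},{"ax":0,"ay":0,"az":0,"tx":0,"ty":0,"tz":0,"gripper":0},{"ax":0,"ay":0,"az":0,"tx":0,"ty":0,"tz":0,"gripper":0.15},{"ax":0,"ay":0,"az":0,"tx":0,"ty":0,"tz":0,"gripper":0.2},{"ax":0,"ay":0,"az":0,"tx":0,"ty":0,"tz":0,"gripper":0.25},{"ax":0,"ay":0,"az":0,"tx":0,"ty":0,"tz":0,"gripper":0.3},{"ax":0,"ay":0,"az":0,"tx":0,"ty":0,"tz":0,"gripper":0.35},{"ax":0,"ay":0,"az":0,"tx":0,"ty":0,"tz":-0.1,"gripper":0.35}]'
python3 -m inch '[{"ax":0,"ay":0,"az":0,"tx":0,"ty":0,"tz":-0.4,"gripper":0.4},{"ax":0,"ay":0,"az":0,"tx":0,"ty":0,"tz":-0.9,"gripper":0.4},{"ax":0,"ay":0,"az":0,"tx":0,"ty":0,"tz":-1,"gripper":0.5},{"ax":0,"ay":0,"az":0,"tx":0,"ty":0,"tz":-1,"gripper":0.5},{"ax":0,"ay":0,"az":0,"tx":0,"ty":0,"tz":-1,"gripper":0.5},{"ax":0,"ay":0,"az":0,"tx":0,"ty":0,"tz":-0.5,"gripper":0.5},{"ax":0,"ay":0,"az":0,"tx":0,"ty":0,"tz":0,"gripper":0.5},{"ax":0,"ay":0,"az":0,"tx":0,"ty":0,"tz":0,"gripper":0.5}]'
python3 - <<'E'
from h import *
im=snap('wrist','w10.png');o=arm.get_obs();t=snap('top','t1.png');print(o['eef_pos'])
print(go([.6215,.114,.205]))
E
```

```text
clock: 15.85
eef_pos: [0.4593, 0.3122, 0.0207]
tool_rot: [0.742, -0.67, 0.0, -0.001]
ft_force: [-0.2, -0.1, 0.2]
width: 0.0106
gripper_force: 49.8
clock: 16.65
eef_pos: [0.458, 0.3115, 0.0226]
tool_rot: [0.742, -0.67, -0.0, 0.0]
ft_force: [0.2, 0.4, -0.1]
width: 0.03
gripper_force: 0.0
clock: 17.45
eef_pos: [0.4584, 0.3117, 0.215]
tool_rot: [0.742, -0.67, 0.0, -0.0]
ft_force: [-0.2, 1.1, -1.1]
width: 0.0429
gripper_force: 0.0
[0.45794484 0.31147118 0.2141319 ]
[ 5.33 -3.57  0.21]
```

View pics/w10.png

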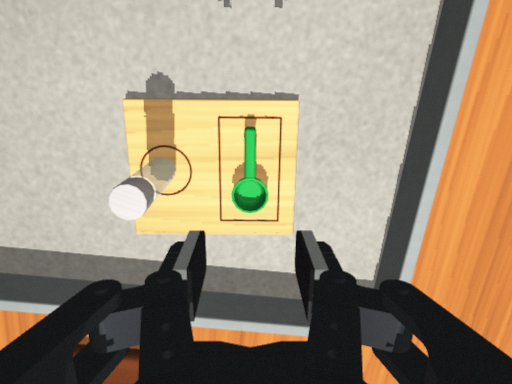

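Scoop lies centred in its oblong, tube upright. Next, the spoon.

```bash
python3 -m inch '[{"ax":0,"ay":0,"az":0,"tx":0.33,"ty":-0.22,"tz":0,"gripper":0.5},{"ax":0,"ay":0,"az":0,"tx":0.8,"ty":-0.53,"tz":0,"gripper":0.5},{"ax":0,"ay":0,"az":0,"tx":0.9,"ty":-0.6,"tz":0,"gripper":0.5},{"ax":0,"ay":0,"az":0,"tx":0.9,"ty":-0.6,"tz":0,"gripper":0.5},{"ax":0,"ay":0,"az":0,"tx":0.9,"ty":-0.6,"tz":0,"gripper":0.5},{"ax":0,"ay":0,"az":0,"tx":0.9,"ty":-0.6,"tz":0,"gripper":0.5},{"ax":0,"ay":0,"az":0.2,"tx":0.6,"ty":-0.42,"tz":0.2,"gripper":0.5},{"ax":0,"ay":0,"az":0.8,"tx":0,"ty":0,"tz":0,"gripper":0.5}]'
python3 -m inch '[{"ax":0,"ay":0,"az":0.95,"tx":0,"ty":0,"tz":0,"gripper":0.5},{"ax":0,"ay":0,"az":0.95,"tx":0,"ty":0,"tz":0,"gripper":0.5},{"ax":0,"ay":0,"az":0.95,"tx":0,"ty":0,"tz":0,"gripper":0.5},{"ax":0,"ay":0,"az":0.95,"tx":0,"ty":0,"tz":0,"gripper":0.5},{"ax":0,"ay":0,"az":0.95,"tx":0,"ty":0,"tz":0,"gripper":0.5},{"ax":0,"ay":0,"az":0.95,"tx":0,"ty":0,"tz":0,"gripper":0.5},{"ax":0,"ay":0,"az":0.95,"tx":0,"ty":0,"tz":0,"gripper":0.5},{"ax":0,"ay":0,"az":0.95,"tx":0,"ty":0,"tz":0,"gripper":0.5}]'
python3 -m inch '[{"ax":0,"ay":0,"az":0.8,"tx":0,"ty":0,"tz":0,"gripper":0.5},{"ax":0,"ay":0,"az":0.43,"tx":0,"ty":0,"tz":0,"gripper":0.5},{"ax":0,"ay":0,"az":0,"tx":0,"ty":0,"tz":0,"gripper":0.5},{"ax":0,"ay":0,"az":0,"tx":0,"ty":0,"tz":0,"gripper":0.5},{"ax":0,"ay":0,"az":0,"tx":0,"ty":0,"tz":0,"gripper":0.5},{"ax":0,"ay":0,"az":0,"tx":0,"ty":0,"tz":0,"gripper":0.5},{"ax":0,"ay":0,"az":0,"tx":0,"ty":0,"tz":0,"gripper":0.5},{"ax":0,"ay":0,"az":0,"tx":0,"ty":0,"tz":0,"gripper":0.5}]'
python3 - <<'E'
from h import *
cal=arm.get_calibration('wrist');im=snap('wrist','w11.png');o=arm.get_obs();print(o['eef_pos'])
r=R.from_quat(o['tool_rot']).as_matrix();print('dir',np.degrees(np.arctan2(-r[1,0],-r[0,0])));print(go([.6215,.114,.069]))
h=cv2.cvtColor(im,cv2.COLOR_RGB2HSV);m=cv2.inRange(h,np.array((8,100,60)),np.array((25,255,255)));m[260:]=0;m[:60]=0
k,l,s,c=cv2.connectedComponentsWithStats(m)
for i in range(1,k):
  if s[i,4]<300: continue
  w=np.array([ray('wrist',q,.077,cal)[:2] for q in np.argwhere(l==i)[:,::-1]]);d=np.linalg.eigh(np.cov(w.T))[1][:,1];d*=np.sign(d[0]);t=(w-w.mean(0))@d
  print(s[i],'mid',(w.mean(0)+d*(t.max()+t.min())/2).round(4),'len',np.ptp(t).round(4),'ang',np.degrees(np.arctan2(d[1],d[0])).round(1))
E
```

```text
clock: 18.35
eef_pos: [0.6239, 0.1097, 0.2043]
tool_rot: [-0.688, 0.726, 0.0, -0.001]
ft_force: [-0.6, 0.5, -0.2]
width: 0.0425
gripper_force: 0.0
clock: 19.15
eef_pos: [0.622, 0.1132, 0.2057]
tool_rot: [-0.187, 0.982, 0.0, -0.001]
ft_force: [0.8, -0.3, -0.7]
width: 0.0428
gripper_force: 0.0
clock: 19.95
eef_pos: [0.6223, 0.1143, 0.2069]
tool_rot: [-0.099, 0.995, -0.0, 0.0]
ft_force: [-0.5, 0.5, -0.6]
width: 0.0423
gripper_force: 0.0
[0.62228545 0.11428251 0.20692627]
dir 11.403661093590811
[ 0.02 -0.    3.45]
[  393    60   119   115 10334] mid [0.5451 0.2687] len 0.1055 ang 20.0
[ 236  109   32  124 1878] mid [0.6213 0.1144] len 0.1094 ang 11.5
```

```bash
python3 -m inch '[{"ax":0,"ay":0,"az":0,"tx":0,"ty":0,"tz":0.4,"gripper":0.5},{"ax":0,"ay":0,"az":0,"tx":0,"ty":0,"tz":0.9,"gripper":0.5},{"ax":0,"ay":0,"az":0,"tx":0,"ty":0,"tz":0.9,"gripper":0.4},{"ax":0,"ay":0,"az":0,"tx":0,"ty":0,"tz":0.8,"gripper":0.4},{"ax":0,"ay":0,"az":0,"tx":0,"ty":0,"tz":0.35,"gripper":0.35},{"ax":0,"ay":0,"az":0,"tx":0,"ty":0,"tz":0.1,"gripper":0.35},{"ax":0,"ay":0,"az":0,"tx":0,"ty":0,"tz":0,"gripper":0.35},{"ax":0,"ay":0,"az":0,"tx":0,"ty":0,"tz":0,"gripper":0.35}]' 50
python3 -m inch '[{"ax":0,"ay":0,"az":0,"tx":0,"ty":0,"tz":0,"gripper":0.25},{"ax":0,"ay":0,"az":0,"tx":0,"ty":0,"tz":0,"gripper":0.15},{"ax":0,"ay":0,"az":0,"tx":0,"ty":0,"tz":0,"gripper":0.05},{"ax":0,"ay":0,"az":0,"tx":0,"ty":0,"tz":0,"gripper":0},{"ax":0,"ay":0,"az":0,"tx":0,"ty":0,"tz":0,"gripper":0},{"ax":0,"ay":0,"az":0,"tx":0,"ty":0,"tz":0,"gripper":0},{"ax":0,"ay":0,"az":0,"tx":0,"ty":0,"tz":0,"gripper":0},{"ax":0,"ay":0,"az":0,"tx":0,"ty":0,"tz":0,"gripper":0}]'
python3 - <<'E'
from h import *
print(go([.443,-.336,.205]),arm.get_obs()['joint_pos'].round(2))
E
```

```text
clock: 20.8
eef_pos: [0.6235, 0.1143, 0.0706]
tool_rot: [-0.099, 0.995, -0.0, 0.001]
ft_force: [0.1, -0.1, 0.9]
width: 0.0299
gripper_force: 0.0
clock: 21.6
eef_pos: [0.623, 0.1143, 0.0701]
tool_rot: [-0.099, 0.995, -0.0, 0.001]
ft_force: [-0.7, -0.0, 6.4]
width: 0.0091
gripper_force: 50.9
[  6.63 -10.15  -3.38] [ 0.07  0.61 -0.08  0.87 -0.   -0.13]
```

```bash
python3 -m inch '[{"ax":0,"ay":0,"az":0,"tx":0,"ty":0,"tz":-0.4,"gripper":0},{"ax":0,"ay":0,"az":0,"tx":0,"ty":0,"tz":-0.9,"gripper":0},{"ax":0,"ay":0,"az":0,"tx":0,"ty":0,"tz":-1,"gripper":0},{"ax":0,"ay":0,"az":0,"tx":0,"ty":0,"tz":-0.9,"gripper":0},{"ax":0,"ay":0,"az":0,"tx":0.2,"ty":-0.3,"tz":-0.1,"gripper":0},{"ax":0,"ay":0,"az":0,"tx":0.5,"ty":-0.75,"tz":0,"gripper":0},{"ax":0,"ay":0,"az":0,"tx":0.62,"ty":-0.95,"tz":0,"gripper":0},{"ax":0,"ay":0,"az":0,"tx":0.62,"ty":-0.95,"tz":0,"gripper":0}]'
python3 -m inch '[{"ax":0,"ay":0,"az":0,"tx":0.62,"ty":-0.95,"tz":0,"gripper":0},{"ax":0,"ay":0,"az":0,"tx":0.62,"ty":-0.95,"tz":0,"gripper":0},{"ax":0,"ay":0,"az":0,"tx":0.62,"ty":-0.95,"tz":0,"gripper":0},{"ax":0,"ay":0,"az":0,"tx":0.62,"ty":-0.95,"tz":0,"gripper":0},{"ax":0,"ay":0,"az":0,"tx":0.62,"ty":-0.95,"tz":0,"gripper":0},{"ax":0,"ay":0,"az":0,"tx":0.62,"ty":-0.95,"tz":0,"gripper":0},{"ax":0,"ay":0,"az":0,"tx":0.62,"ty":-0.95,"tz":0,"gripper":0},{"ax":0,"ay":0,"az":-0.2,"tx":0.35,"ty":-0.55,"tz":0,"gripper":0}]'
python3 -m inch '[{"ax":0,"ay":0,"az":-0.8,"tx":0,"ty":0,"tz":0,"gripper":0},{"ax":0,"ay":0,"az":-0.95,"tx":0,"ty":0,"tz":0,"gripper":0},{"ax":0,"ay":0,"az":-0.95,"tx":0,"ty":0,"tz":0,"gripper":0},{"ax":0,"ay":0,"az":-0.95,"tx":0,"ty":0,"tz":0,"gripper":0},{"ax":0,"ay":0,"az":-0.95,"tx":0,"ty":0,"tz":0,"gripper":0},{"ax":0,"ay":0,"az":-0.95,"tx":0,"ty":0,"tz":0,"gripper":0},{"ax":0,"ay":0,"az":-0.95,"tx":0,"ty":0,"tz":0,"gripper":0},{"ax":0,"ay":0,"az":-0.8,"tx":0,"ty":0,"tz":0,"gripper":0}]'
python3 -m inch '[{"ax":0,"ay":0,"az":-0.2,"tx":0,"ty":0,"tz":0.5,"gripper":0},{"ax":0,"ay":0,"az":0,"tx":0,"ty":0,"tz":0.5,"gripper":0},{"ax":0,"ay":0,"az":0,"tx":0,"ty":0,"tz":0,"gripper":0},{"ax":0,"ay":0,"az":0,"tx":0,"ty":0,"tz":0,"gripper":0},{"ax":0,"ay":0,"az":0,"tx":0,"ty":0,"tz":0,"gripper":0},{"ax":0,"ay":0,"az":0,"tx":0,"ty":0,"tz":0,"gripper":0},{"ax":0,"ay":0,"az":0,"tx":0,"ty":0,"tz":0,"gripper":0},{"ax":0,"ay":0,"az":0,"tx":0,"ty":0,"tz":0,"gripper":0}]'
python3 - <<'E'
from h import *
im=snap('wrist','w12.png');o=arm.get_obs();print(o['eef_pos'],o['joint_pos'].round(2))
r=R.from_quat(o['tool_rot']).as_matrix();print('dir',np.degrees(np.arctan2(-r[1,0],-r[0,0])));print(go([.443,-.336,.0195]))
np.save('c12.npy',arm.get_calibration('wrist')['world_to_cam'])
E
```

```text
clock: 22.4
eef_pos: [0.5684, -0.0179, 0.2006]
tool_rot: [-0.1, 0.995, -0.0, -0.0]
ft_force: [-0.3, -1.6, 0.1]
width: 0.009
gripper_force: 50.2
clock: 23.2
eef_pos: [0.4405, -0.339, 0.2006]
tool_rot: [-0.113, 0.994, -0.0, -0.0]
ft_force: [0.6, 0.5, -0.2]
width: 0.0093
gripper_force: 50.2
clock: 24.0
eef_pos: [0.4419, -0.3361, 0.2005]
tool_rot: [-0.617, 0.787, 0.0, -0.0]
ft_force: [0.4, -0.1, 0.0]
width: 0.0092
gripper_force: 50.2
clock: 24.8
eef_pos: [0.4426, -0.3363, 0.1613]
tool_rot: [-0.626, 0.78, -0.0, 0.0]
ft_force: [-0.7, -0.0, 0.0]
width: 0.009
gripper_force: 50.2
[ 0.44256201 -0.33623598  0.16118857] [-0.78  0.4  -0.19  0.98 -0.   -2.13]
dir 77.56237094112646
[-0.01 -0.01  3.54]
```

View pics/w12.png

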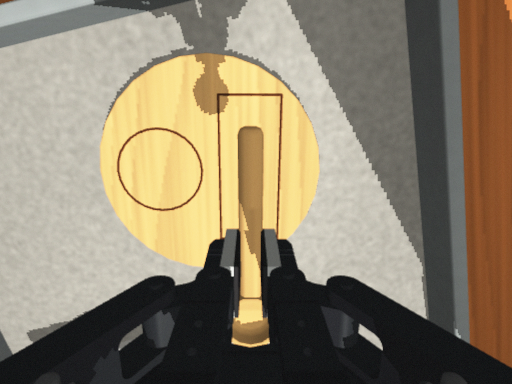

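Spoon parallel to the oblong; circle at (160,169), oblong far edge (218,94)-(282,94).

```bash
python3 - <<'E'
from h import *
a=ray('wrist',(218,94.5),.016);b=ray('wrist',(282,94.5),.016);c=ray('wrist',(160,169),.016)
d=(b-a)/np.linalg.norm(b-a);n=np.array([d[1],-d[0],0]);m=(a+b)/2
print(a,b,c,'oblong c',m+n*.067,m-n*.067,np.degrees(np.arctan2(-d[1],-d[0])))
E
python3 -m inch '[{"ax":0,"ay":0,"az":0,"tx":0,"ty":0,"tz":0.5,"gripper":0},{"ax":0,"ay":0,"az":0,"tx":0,"ty":0,"tz":0.9,"gripper":0},{"ax":0,"ay":0,"az":0,"tx":0,"ty":0,"tz":0.9,"gripper":0},{"ax":0,"ay":0,"az":0,"tx":0,"ty":0,"tz":0.5,"gripper":0},{"ax":0,"ay":0,"az":0,"tx":0,"ty":0,"tz":0.3,"gripper":0},{"ax":0,"ay":0,"az":0,"tx":0,"ty":0,"tz":0,"gripper":0},{"ax":0,"ay":0,"az":0,"tx":0,"ty":0,"tz":0,"gripper":0},{"ax":0,"ay":0,"az":0,"tx":0,"ty":0,"tz":0,"gripper":0}]'
```

```text
[ 0.45587637 -0.40894903  0.016     ] [ 0.40274902 -0.39714442  0.016     ] [ 0.52323584 -0.35715746  0.016     ] oblong c [ 0.44384532 -0.33764181  0.016     ] [ 0.41478007 -0.46845164  0.016     ] -12.527303298485919
clock: 25.65
eef_pos: [0.4433, -0.3369, 0.0382]
tool_rot: [-0.626, 0.78, -0.001, 0.0]
ft_force: [0.7, -0.8, -0.6]
width: 0.0095
gripper_force: 50.2
```

```bash
python3 -m inch '[{"ax":0,"ay":0,"az":0,"tx":0,"ty":0,"tz":0.2,"gripper":0},{"ax":0,"ay":0,"az":0,"tx":0,"ty":0,"tz":0.15,"gripper":0},{"ax":0,"ay":0,"az":0,"tx":0,"ty":0,"tz":0.08,"gripper":0},{"ax":0,"ay":0,"az":0,"tx":0,"ty":0,"tz":0.02,"gripper":0},{"ax":0,"ay":0,"az":0,"tx":0,"ty":0,"tz":0,"gripper":0},{"ax":0,"ay":0,"az":0,"tx":0,"ty":0,"tz":0,"gripper":0},{"ax":0,"ay":0,"az":0,"tx":0,"ty":0,"tz":0,"gripper":0.13},{"ax":0,"ay":0,"az":0,"tx":0,"ty":0,"tz":0,"gripper":0.2}]'
python3 -m inch '[{"ax":0,"ay":0,"az":0,"tx":0,"ty":0,"tz":0,"gripper":0.3},{"ax":0,"ay":0,"az":0,"tx":0,"ty":0,"tz":0,"gripper":0.35},{"ax":0,"ay":0,"az":0,"tx":0,"ty":0,"tz":-0.3,"gripper":0.4},{"ax":0,"ay":0,"az":0,"tx":0,"ty":0,"tz":-0.9,"gripper":0.6},{"ax":0,"ay":0,"az":0,"tx":0,"ty":0,"tz":-1,"gripper":1},{"ax":0,"ay":0,"az":0,"tx":0,"ty":0,"tz":-1,"gripper":1},{"ax":0,"ay":0,"az":0,"tx":0,"ty":0,"tz":-1,"gripper":1},{"ax":0,"ay":0,"az":0,"tx":0,"ty":0,"tz":-0.4,"gripper":1}]'
python3 - <<'E'
from h import *
t=snap('top','t2.png');o=arm.get_obs();print(o['eef_pos'])
# tin: button colour edges
e=cv2.cvtColor(t,cv2.COLOR_RGB2GRAY)[170:212,275:322]
E
python3 -m inch '[{"ax":0,"ay":0,"az":0.8,"tx":0,"ty":0,"tz":0,"gripper":1},{"ax":0,"ay":0,"az":0.95,"tx":0,"ty":0,"tz":0,"gripper":1},{"ax":0,"ay":0,"az":0.95,"tx":0,"ty":0,"tz":0,"gripper":1},{"ax":0,"ay":0,"az":0.95,"tx":0,"ty":0,"tz":0,"gripper":1},{"ax":0,"ay":0,"az":0.95,"tx":0,"ty":0,"tz":0,"gripper":1},{"ax":0,"ay":0,"az":0.95,"tx":0,"ty":0,"tz":0,"gripper":1},{"ax":0,"ay":0,"az":0.95,"tx":0,"ty":0,"tz":0,"gripper":1},{"ax":0,"ay":0,"az":0.95,"tx":0,"ty":0,"tz":0,"gripper":1}]'
python3 -m inch '[{"ax":0,"ay":0,"az":0.95,"tx":0,"ty":0,"tz":0,"gripper":1},{"ax":0,"ay":0,"az":0.63,"tx":0,"ty":0,"tz":0,"gripper":1},{"ax":0,"ay":0,"az":0,"tx":0,"ty":0,"tz":0,"gripper":1},{"ax":0,"ay":0,"az":0,"tx":0,"ty":0,"tz":0,"gripper":1},{"ax":0,"ay":0,"az":0,"tx":0,"ty":0,"tz":0,"gripper":1},{"ax":0,"ay":0,"az":0,"tx":0,"ty":0,"tz":0,"gripper":1},{"ax":0,"ay":0,"az":0,"tx":0,"ty":0,"tz":0,"gripper":1},{"ax":0,"ay":0,"az":0,"tx":0,"ty":0,"tz":0,"gripper":1}]'
python3 - <<'E'
from h import *
snap('wrist','w13.png')
print(go([.645,-.121,.22]))
E
```

```text
clock: 26.45
eef_pos: [0.4424, -0.3361, 0.0188]
tool_rot: [-0.626, 0.78, -0.0, 0.0]
ft_force: [-0.3, 0.9, -0.4]
width: 0.017
gripper_force: 0.0
clock: 27.25
eef_pos: [0.4436, -0.3372, 0.2078]
tool_rot: [-0.626, 0.78, -0.003, 0.0]
ft_force: [0.3, -0.7, -1.1]
width: 0.0851
gripper_force: 0.0
[ 0.44407263 -0.33765583  0.20889297]
clock: 28.1
eef_pos: [0.4423, -0.3359, 0.2032]
tool_rot: [-0.115, 0.993, 0.0, -0.0]
ft_force: [-1.4, 0.5, -0.6]
width: 0.0851
gripper_force: 0.0
clock: 28.9
eef_pos: [0.4424, -0.3361, 0.2029]
tool_rot: [0.0, 1.0, -0.0, -0.0]
ft_force: [-0.4, -0.9, -0.5]
width: 0.0855
gripper_force: 0.0
[-5.06  5.38 -0.43]
```

View pics/w13.png

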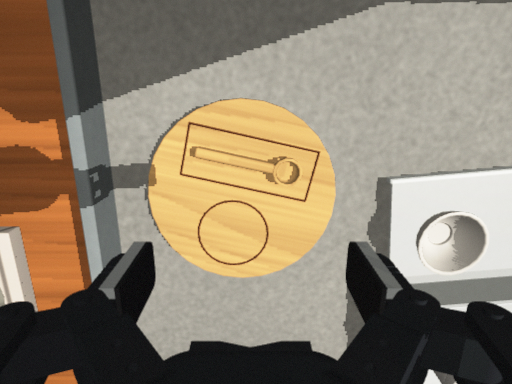

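Spoon lies in its oblong (mid ~(245,162)). Now the tin; picture allowance is used up, so numbers from here.

```bash
python3 -m inch '[{"ax":0,"ay":0,"az":0,"tx":-0.3,"ty":0.38,"tz":-0.3,"gripper":1},{"ax":0,"ay":0,"az":0,"tx":-0.65,"ty":0.9,"tz":-0.2,"gripper":1},{"ax":0,"ay":0,"az":0,"tx":-0.7,"ty":0.95,"tz":0,"gripper":1},{"ax":0,"ay":0,"az":0,"tx":-0.7,"ty":0.95,"tz":0,"gripper":1},{"ax":0,"ay":0,"az":0,"tx":-0.7,"ty":0.95,"tz":0,"gripper":1},{"ax":0,"ay":0,"az":0,"tx":-0.6,"ty":0.8,"tz":0,"gripper":1},{"ax":0,"ay":0,"az":0,"tx":-0.3,"ty":0.45,"tz":0,"gripper":1},{"ax":0,"ay":0,"az":0,"tx":0,"ty":0,"tz":0,"gripper":1}]'
python3 -m inch '[{"ax":0,"ay":0,"az":0,"tx":0,"ty":0,"tz":0,"gripper":1},{"ax":0,"ay":0,"az":0,"tx":0,"ty":0,"tz":0,"gripper":1},{"ax":0,"ay":0,"az":0,"tx":0,"ty":0,"tz":0,"gripper":1},{"ax":0,"ay":0,"az":0,"tx":0,"ty":0,"tz":0,"gripper":1},{"ax":0,"ay":0,"az":0,"tx":0,"ty":0,"tz":0,"gripper":1},{"ax":0,"ay":0,"az":0,"tx":0,"ty":0,"tz":0,"gripper":1},{"ax":0,"ay":0,"az":0,"tx":0,"ty":0,"tz":0,"gripper":1},{"ax":0,"ay":0,"az":0,"tx":0,"ty":0,"tz":0,"gripper":1}]'
python3 - <<'E'
from h import *
cal=arm.get_calibration('wrist');im=snap('wrist','w14.png');print(arm.get_obs()['eef_pos'])
g=cv2.medianBlur(cv2.cvtColor(im,cv2.COLOR_RGB2GRAY),3)
p0=proj('wrist',[.645,-.121,.106],cal);print('expect',p0)
for rr,z in(((6,16),.109),((26,42),.106)):
  c=cv2.HoughCircles(g[100:290,160:345],cv2.HOUGH_GRADIENT,1,15,param1=60,param2=12,minRadius=rr[0],maxRadius=rr[1])
  for q in (c[0][:4] if c is not None else []): print(q+[160,100,0],ray('wrist',q[:2]+[160,100],z,cal).round(4))
for d in arm.tip_of('wrist','tin')[:2]: print('tip',d,ray('wrist',d['position'],.066,cal).round(4))
for d in arm.boxes_of('wrist','tin')[:2]: print('box',d,ray('wrist',d['position'],.09,cal).round(4))
for d in arm.tip_of('top','tin')[:2]: print('top',d,ray('top',d['position'],.066).round(4))
E
```

```text
clock: 29.75
eef_pos: [0.6019, -0.1184, 0.2226]
tool_rot: [-0.001, 1.0, 0.0, 0.0]
ft_force: [0.1, -1.0, 0.1]
width: 0.085
gripper_force: 0.0
clock: 30.55
eef_pos: [0.6006, -0.1211, 0.2229]
tool_rot: [0.0, 1.0, -0.0, 0.0]
ft_force: [-0.6, -0.2, -0.3]
width: 0.0855
gripper_force: 0.0
[ 0.60060996 -0.12104406  0.2229228 ]
expect [251.25632272 228.2509465 ]
[248.5        227.5         11.60000038] [ 0.643  -0.1234  0.109 ]
[233.5        218.5         11.80000019] [ 0.6346 -0.136   0.109 ]
[248.5        228.5         29.89999962] [ 0.6452 -0.1234  0.106 ]
[248.5        213.5         27.10000038] [ 0.6313 -0.1233  0.106 ]
[233.5        182.5         41.40000153] [ 0.6037 -0.1357  0.106 ]
[237.5        241.5         35.79999924] [ 0.6576 -0.1331  0.106 ]
tip {'position': [247.3, 211.8], 'conf': 0.87} [ 0.6454 -0.1247  0.066 ]
box {'position': [248.1, 224.2], 'conf': 0.74} [ 0.6481 -0.1238  0.09  ]
top {'position': [298.6, 189.0], 'conf': 0.71} [ 0.6465 -0.1295  0.066 ]
```

```bash
python3 -m inch '[{"ax":0,"ay":0,"az":0,"tx":-0.55,"ty":-0.03,"tz":0,"gripper":1},{"ax":0,"ay":0,"az":0,"tx":-0.55,"ty":-0.03,"tz":0,"gripper":1},{"ax":0,"ay":0,"az":0,"tx":0,"ty":0,"tz":0.4,"gripper":1},{"ax":0,"ay":0,"az":0,"tx":0,"ty":0,"tz":0.8,"gripper":1},{"ax":0,"ay":0,"az":0,"tx":0,"ty":0,"tz":0.9,"gripper":1},{"ax":0,"ay":0,"az":0,"tx":0,"ty":0,"tz":0.9,"gripper":1},{"ax":0,"ay":0,"az":0,"tx":0,"ty":0,"tz":0.6,"gripper":1},{"ax":0,"ay":0,"az":0,"tx":0,"ty":0,"tz":0.15,"gripper":1}]' 50
python3 -m inch '[{"ax":0,"ay":0,"az":0,"tx":0,"ty":0,"tz":0,"gripper":0.9},{"ax":0,"ay":0,"az":0,"tx":0,"ty":0,"tz":0,"gripper":0.8},{"ax":0,"ay":0,"az":0,"tx":0,"ty":0,"tz":0,"gripper":0.7},{"ax":0,"ay":0,"az":0,"tx":0,"ty":0,"tz":0,"gripper":0.6},{"ax":0,"ay":0,"az":0,"tx":0,"ty":0,"tz":0,"gripper":0.5},{"ax":0,"ay":0,"az":0,"tx":0,"ty":0,"tz":0,"gripper":0.4},{"ax":0,"ay":0,"az":0,"tx":0,"ty":0,"tz":0,"gripper":0.4},{"ax":0,"ay":0,"az":0,"tx":0,"ty":0,"tz":0,"gripper":0.4}]'
python3 - <<'E'
from h import *
print(go([.5225,-.356,.16]))
E
```

```text
clock: 31.55
eef_pos: [0.6426, -0.1228, 0.0698]
tool_rot: [0.0, 1.0, 0.001, -0.002]
ft_force: [-0.6, 0.9, 0.4]
width: 0.0854
gripper_force: 0.0
clock: 32.35
eef_pos: [0.6456, -0.1237, 0.0748]
tool_rot: [0.0, 1.0, -0.0, 0.001]
ft_force: [-1.5, 0.8, 7.2]
width: 0.0505
gripper_force: 50.6
[ 3.07 -5.81 -2.13]
```

```bash
python3 -m inch '[{"ax":0,"ay":0,"az":0,"tx":0,"ty":0,"tz":-0.3,"gripper":0.4},{"ax":0,"ay":0,"az":0,"tx":0,"ty":0,"tz":-0.7,"gripper":0.4},{"ax":0,"ay":0,"az":0,"tx":0,"ty":0,"tz":-0.6,"gripper":0.4},{"ax":0,"ay":0,"az":0,"tx":0.1,"ty":-0.2,"tz":-0.2,"gripper":0.4},{"ax":0,"ay":0,"az":0,"tx":0.3,"ty":-0.6,"tz":0,"gripper":0.4},{"ax":0,"ay":0,"az":0,"tx":0.45,"ty":-0.85,"tz":0,"gripper":0.4},{"ax":0,"ay":0,"az":0,"tx":0.5,"ty":-0.95,"tz":0,"gripper":0.4},{"ax":0,"ay":0,"az":0,"tx":0.5,"ty":-0.95,"tz":0,"gripper":0.4}]'
python3 -m inch '[{"ax":0,"ay":0,"az":0,"tx":0.5,"ty":-0.95,"tz":0,"gripper":0.4},{"ax":0,"ay":0,"az":0,"tx":0.45,"ty":-0.85,"tz":0,"gripper":0.4},{"ax":0,"ay":0,"az":0,"tx":0.27,"ty":-0.46,"tz":0,"gripper":0.4},{"ax":0,"ay":0,"az":0,"tx":0,"ty":0,"tz":0.4,"gripper":0.4},{"ax":0,"ay":0,"az":0,"tx":0,"ty":0,"tz":0.7,"gripper":0.4},{"ax":0,"ay":0,"az":0,"tx":0,"ty":0,"tz":0.7,"gripper":0.4},{"ax":0,"ay":0,"az":0,"tx":0,"ty":0,"tz":0.4,"gripper":0.4},{"ax":0,"ay":0,"az":0,"tx":0,"ty":0,"tz":0.2,"gripper":0.4}]'
python3 -m inch '[{"ax":0,"ay":0,"az":0,"tx":0,"ty":0,"tz":0,"gripper":0.4},{"ax":0,"ay":0,"az":0,"tx":0,"ty":0,"tz":0,"gripper":0.4},{"ax":0,"ay":0,"az":0,"tx":0,"ty":0,"tz":0,"gripper":0.4},{"ax":0,"ay":0,"az":0,"tx":0,"ty":0,"tz":0,"gripper":0.4},{"ax":0,"ay":0,"az":0,"tx":0,"ty":0,"tz":0,"gripper":0.4},{"ax":0,"ay":0,"az":0,"tx":0,"ty":0,"tz":0,"gripper":0.4},{"ax":0,"ay":0,"az":0,"tx":0,"ty":0,"tz":0,"gripper":0.4},{"ax":0,"ay":0,"az":0,"tx":0,"ty":0,"tz":0,"gripper":0.4}]'
python3 - <<'E'
from h import *
print(go([.5225,-.3563,.0245]))
E
```

```text
clock: 33.15
eef_pos: [0.5692, -0.2669, 0.1447]
tool_rot: [0.0, 1.0, -0.0, -0.0]
ft_force: [1.6, 0.3, -1.3]
width: 0.0504
gripper_force: 52.1
clock: 33.95
eef_pos: [0.5201, -0.3553, 0.0469]
tool_rot: [0.001, 1.0, 0.001, -0.001]
ft_force: [0.3, -1.1, -0.4]
width: 0.0504
gripper_force: 52.1
clock: 34.75
eef_pos: [0.5216, -0.3557, 0.0489]
tool_rot: [0.0, 1.0, 0.0, -0.0]
ft_force: [-0.2, 0.1, -1.3]
width: 0.0504
gripper_force: 52.1
[-0.02 -0.01  0.61]
```

```bash
python3 -m inch '[{"ax":0,"ay":0,"az":0,"tx":0,"ty":0,"tz":0.25,"gripper":0.4},{"ax":0,"ay":0,"az":0,"tx":0,"ty":0,"tz":0.2,"gripper":0.4},{"ax":0,"ay":0,"az":0,"tx":0,"ty":0,"tz":0.1,"gripper":0.4},{"ax":0,"ay":0,"az":0,"tx":0,"ty":0,"tz":0.04,"gripper":0.4},{"ax":0,"ay":0,"az":0,"tx":0,"ty":0,"tz":0.02,"gripper":0.4},{"ax":0,"ay":0,"az":0,"tx":0,"ty":0,"tz":0,"gripper":0.4},{"ax":0,"ay":0,"az":0,"tx":0,"ty":0,"tz":0,"gripper":0.4},{"ax":0,"ay":0,"az":0,"tx":0,"ty":0,"tz":0,"gripper":0.4}]'
python3 -m inch '[{"ax":0,"ay":0,"az":0,"tx":0,"ty":0,"tz":0,"gripper":0.63},{"ax":0,"ay":0,"az":0,"tx":0,"ty":0,"tz":0,"gripper":0.7},{"ax":0,"ay":0,"az":0,"tx":0,"ty":0,"tz":0,"gripper":0.8},{"ax":0,"ay":0,"az":0,"tx":0,"ty":0,"tz":0,"gripper":0.9},{"ax":0,"ay":0,"az":0,"tx":0,"ty":0,"tz":0,"gripper":1},{"ax":0,"ay":0,"az":0,"tx":0,"ty":0,"tz":0,"gripper":1},{"ax":0,"ay":0,"az":0,"tx":0,"ty":0,"tz":-0.2,"gripper":1},{"ax":0,"ay":0,"az":0,"tx":0,"ty":0,"tz":-0.6,"gripper":1}]'
python3 -m inch '[{"ax":0,"ay":0,"az":0,"tx":0,"ty":0,"tz":-0.9,"gripper":1},{"ax":0,"ay":0,"az":0,"tx":0,"ty":0,"tz":-1,"gripper":1},{"ax":0,"ay":0,"az":0,"tx":0.7,"ty":0.5,"tz":-1,"gripper":1},{"ax":0,"ay":0,"az":0,"tx":0.7,"ty":0.7,"tz":-0.8,"gripper":1},{"ax":0,"ay":0,"az":0,"tx":0.7,"ty":0.7,"tz":0,"gripper":1},{"ax":0,"ay":0,"az":0,"tx":0.7,"ty":0.7,"tz":0,"gripper":1},{"ax":0,"ay":0,"az":0,"tx":0.3,"ty":0.3,"tz":0,"gripper":1},{"ax":0,"ay":0,"az":0,"tx":0,"ty":0,"tz":0,"gripper":1}]'
python3 - <<'E'
from h import *
im=snap('top','t3.png')
Z=dict(tall_tube=.016,scoop=.016,tin=.016,spoon=.016,stout_tube=.021,ramekin=.021)
for n in Z:
  for d in arm.tip_of('top',n)[:3]: print(n,round(d['conf'],2),np.round(d['position']),ray('top',d['position'],Z[n]).round(3))
g=cv2.cvtColor(im,cv2.COLOR_RGB2GRAY)
for nm,P,r,z in(('tin',(.5225,-.356,.056),(8,14),.056),('tall',(.547,.332,.121),(5,9),.121)):
  u,v=proj('top',P).astype(int);x0,y0=u-20,v-20
  c=cv2.HoughCircles(cv2.resize(g[y0:y0+40,x0:x0+40],None,fx=4,fy=4,interpolation=cv2.INTER_CUBIC),cv2.HOUGH_GRADIENT,1,20,param1=80,param2=15,minRadius=r[0]*4,maxRadius=r[1]*4)
  for q in(c[0][:3] if c is not None else []): print(nm,q/4,ray('top',q[:2]/4+[x0,y0],z).round(4))
E
```

```text
clock: 35.55
eef_pos: [0.5209, -0.3552, 0.0248]
tool_rot: [0.0, 1.0, 0.0, -0.001]
ft_force: [-4.0, 3.0, 8.5]
width: 0.0504
gripper_force: 52.7
clock: 36.35
eef_pos: [0.5203, -0.3547, 0.0553]
tool_rot: [0.0, 1.0, 0.001, -0.001]
ft_force: [0.1, -0.0, 1.2]
width: 0.0851
gripper_force: 0.0
clock: 37.15
eef_pos: [0.3984, -0.2397, 0.2028]
tool_rot: [0.0, 1.0, -0.0, 0.0]
ft_force: [0.1, -0.8, 0.7]
width: 0.0853
gripper_force: 0.0
tall_tube 0.87 [120. 221.] [0.556 0.333 0.016]
tall_tube 0.83 [149. 130.] [0.8   0.266 0.016]
tall_tube 0.73 [383. 239.] [ 0.522 -0.36   0.016]
scoop 0.71 [122. 256.] [0.465 0.324 0.016]
tin 0.95 [384. 242.] [ 0.516 -0.36   0.016]
spoon 0.58 [375. 270.] [ 0.442 -0.338  0.016]
stout_tube 0.73 [380. 256.] [ 0.478 -0.348  0.021]
stout_tube 0.68 [205. 250.] [0.486 0.107 0.021]
ramekin 0.8 [297. 240.] [ 0.517 -0.133  0.021]
tin [15.375 19.875 13.575] [ 0.5233 -0.3434  0.056 ]
tin [20.125 23.375 10.35 ] [ 0.5147 -0.3554  0.056 ]
tin [23.125 18.875 13.025] [ 0.5262 -0.363   0.056 ]
tall [21.375 19.125  5.975] [0.5505 0.3304 0.121 ]
tall [34.625 22.875  8.275] [0.5424 0.299  0.121 ]
```

```bash
python3 -c "
from h import *
print(arm.job_done())"
```

```text
the job is handed in; nothing more can be done
None
```

I handed in the job at about 37 s. Tall tube, scoop, tin and spoon were each placed and released on their marks, and the stout tube and ramekin stayed in place. I checked the first three placings in wrist pictures, but the tin only by numbers because my picture allowance was used up. The judge's verdict was not returned.

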